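Run the de-airing shaker with its hold-to-run plunger

TASK

De-air the cup of resin that stands on the shaker: take the loose steel lid off the shaker's round guard by its knob and set it down, knob up, wholly on the round blue drip mat. Then press the orange hold-to-run plunger inside the guard down with the fingers until the gauge's pointer stands in the green band, never so deep that it enters the red, and finish while still holding it there: do not let go. Leave the resin cup, the small dark jar and the gold vial standing where they are.

Things in the scene. Friction and masses are not known exactly. Their poses are not given: they have to be found in the camera images.
- shaker: Fixed grey bench shaker, 130 x 250 mm, top at 50 mm. Origin: centre of underside; y along its length (+y end to the robot's left), z up. At (0, +72 mm) a round plate, top at 63 mm, with the resin cup; at (0, +4 mm) a 45 deg sloped gauge facing -x (the robot), 30 mm wide, up to 97 mm high; at (0, -65 mm) the round open guard, 92 mm outside, 84 mm inside diameter, rim at 95 mm
- guard_rim (a point): Centre of the guard's mouth, at rim height, 95 mm above the table
- plunger_top (a point): Centre of the flat top (24 mm) of the orange plunger head. Released: 89 mm above the table, 6 mm below the guard's rim; it goes down with the plunger. Under the lid at the start
- plunger: The orange hold-to-run plunger: head 32 mm diameter, 10 mm high, on a steel stem; origin at the foot of the stem, 28 mm below plunger_top
- travel (a joint): Travel of the plunger straight down, m: 0 released, 0.016 fully down. Spring return: 3 N to start, 0.5 N more per mm (7 N at 8 mm). The gauge's black pointer climbs the slope 3 mm per mm of travel: white band to 5.5 mm of travel, green 5.5 to 10.5 mm (middle 8 mm), white to 12.5 mm, then red
- lid: Loose steel lid, about 120 g, 100 mm diameter, 38 mm high. Origin: centre of underside, z up: a ring 78 mm outside, 5 mm high, sitting in the guard's mouth with 3 mm play, then a 5 mm disc (top at 10 mm), then a black knob, 24 mm diameter (28 mm at its foot), from 10 to 38 mm. Seated on the guard its origin is 90 mm above the table
- lid_knob (a point): On the knob's axis, 25 mm above the lid's underside (13 mm below the knob's top)
- mat: Fixed round blue drip mat, 150 mm diameter, 3 mm thick, lying free on the table to the right. Origin at the centre of its underside. Lid set down on it: lid origin 3 mm above the table
- cup_amber: Loose small clear cup with amber resin, 58 mm diameter, 38 mm high, on the shaker's plate; origin at the centre of its underside
- tint_jar: Loose small brown jar with black cap, 34 mm diameter, 40 mm high; origin at the centre of its underside
- vial_gold: Loose vial of gold powder with white cap, 31 mm diameter, 62 mm high; origin at the centre of its underside
There are look-alikes about, which are no part of the job. What is meant by the lid is not purple, and is the larger of those in its own colour.

How it is judged:
On the way, in this order (a step that is already met when the one before it is completed fails the run):
1. the lid is lifted clear of the guard in the fingers (height (world z) of lid above 0.105 m and contact force between the fingers and lid above 0.5 N), for 0.1 s.
2. the lid stands on the blue mat, knob up, let go (horizontal distance between lid and mat below 0.03 m and height (world z) of lid below 0.007 m and angle between lid's own z axis and vertical below 0.1 rad and contact force between the fingers and lid below 0.1 N), for 0.2 s.
3. the fingers press the plunger with the pointer in the green band (value of joint travel between 0.005 and 0.011 m and contact force between the fingers and plunger above 3 N), for 0.5 s.
At the end, for the whole second after the job is handed in: The fingers still press the plunger (more than 3 N) and hold it between 5 and 11 mm of travel, pointer in the green band, through the last second; the lid stands still on the blue mat, knob up, its centre within 30 mm of the mat's centre, touched by nothing of the robot (all of step 3 and horizontal distance between lid and mat below 0.03 m and height (world z) of lid below 0.007 m and angle between lid's own z axis and vertical below 0.1 rad and linear speed of lid below 0.02 m/s and contact force between the arm and lid below 0.1 N); the arm keeps its last pose, push and grip.
It fails at once if the plunger is pushed into the red band (over 13 mm) (value of joint travel above 0.013 m).
It fails at once if the resin cup is shifted more than 20 mm or tipped (distance of cup_amber from where it was at the start of the episode above 0.02 m or angle between cup_amber's own z axis and vertical above 0.3 rad).
It fails at once if the small dark jar or the gold vial is shifted more than 20 mm (distance of any of tint_jar, vial_gold from where it was at the start of the episode above 0.02 m).
It also fails if it takes over 48 s, if anything falls off the work surface, if the arm or the gripper's body presses on something with over 40 N, if the wrist force passes 120 N, or if a joint passes its speed limit or range.

ROBOT

A 7-joint arm with a two-finger parallel gripper is mounted at the origin on the work surface; the furniture and walls round the work are solid. World frame = base frame: x ahead of the robot, y to its left, z up, the work surface at z = 0. Lengths are in m, angles in rad, forces in N, time in s.
With the tool pointing down it reaches from about 0.425 to 0.925 m from the base axis. Payload 6.8 kg.
Tool frame: the origin (TCP) lies midway between the tips of the shut fingers; the grasp point (between the pads) lies 19 mm behind it; z points along the fingers, y is the line along which they close (so a half turn about z gives the same grasp; the last joint's range is limited). The gripper opens to 85 mm and grips with 20 to 120 N. Pads are 22 mm wide; open, the fingers measure 114 mm over their backs; the gripper's body (76 mm by 85 mm) begins 54 mm behind the grasp point. The pads swing forward as they close: fully open they stand 13 mm farther back than shut.
Start: joints at [-1.441, 0.477, 0.022, 1.555, -0.011, 1.109, -0.083], TCP at [0.159, 0.656, 0.231] pointing down, gripper open.
Joint ranges: [-2.96, 2.96], [-0.34, 2.1], [-1.41, 1.46], [0.24, 2.44], [-1.37, 4.51], [0.17, 1.92], [-2.96, 2.96]. Speed limits (rad/s): [2.39, 2.39, 3.14, 3.14, 3.14, 3.14, 3.14].

INTERFACE

Orientations are given as a rotation vector (axis times angle).
In Python, from bench import status, vision, r gives the robot as it stands. The module is installed in compiled form; this text tells all that it offers.
- The arm moves only by the shell command python3 -m handwheel 'ROWS' [OPENING] [FORCE]. ROWS is JSON, a list of rows, each an object with "dp": the shift along the tool's x, y, z in m, a list of three; "delta_rot": the turn, a rotation vector about the tool's x, y, z in rad, a list of three. In form: [{"dp": [x, y, z], "delta_rot": [rx, ry, rz]}, ...]. A call has 1 to 12 rows; each row is the pose to reach, as a shift and turn from the pose commanded when the call began, along the tool's axes at that moment; what a row does not reach only later rows make up. A row lasts 1/8 s, in which the tool goes at most 62.5 mm and 10.7 degrees, less where a joint would pass 70% of its speed; a pose out of reach is approached as far as the arm can. A call with a gripper value outside its range is refused whole. OPENING is the opening, from 0 (shut) to 1 (fully open), set as the call begins (- or left out, the last holds). The fingers move at their own pace and stop on an object; FORCE is the grip in N (left out, the last holds). Time passes only in rows, so rows that repeat a pose let the fingers close. It gives the time, the measured TCP pose, the force, the opening and the grip force at its end, in the units of the state.
- status.get_obs(): the state, without advancing time (a new reading comes with each control period).
- vision.grab_frame(name): name is "scene" or "top"; returns a dict with "img" (480x640x3 uint8, blue, green, red), "fovy" (degrees; the focal length in pixels is half the picture's height over the tangent of half this angle, whatever the lens; pixels are square), "cx", "cy" (the principal point, pixels), "world_from_camera" (4x4, takes a point from camera to world coordinates). Camera axes: x right, y up, looking along -z (the intrinsics and any distortion apply to the point x, -y, -z); pixel columns grow to the right and rows downward; lengths in m; the calibration is good to about 2 mm. A picture is of the moment at which its call begins. There is no depth.
- r.hand_in(): hands the job in; it is judged then, once.
The state is a dict: "clock": time; "joints": joint angles; "qvel": joint speeds; "tau": joint torques, N m; "tcp_pos": TCP position; "orientation": TCP orientation; "contact_force": force on the tool from outside, world axes, zero at the start; "moment": the same for the moment, N m; "grip_width": finger opening in m; "gripper_force": force on a finger pad.
Only numpy, scipy, OpenCV 4.12 (cv2) and the standard library are available. Lean on these libraries where they do the work, as an engineer would, in place of code of your own. Each camera call takes 0.05 s, during which the arm holds its last target. There are 200 camera calls.

## Working session

There is one attempt and no reset: what is moved stays moved. The work goes in short steps, Python scripts to look and compute and a shell command to move; the robot and the scene stay as the last step left them, time stands still between calls to the robot, and variables do not carry over. Pictures are saved under pics/ and viewed, at most 10 in all, crops included, and the job is handed in when it is done.

```bash
mkdir -p pics
python3 - <<'E'
from bench import status, vision
import cv2,numpy as np
for n in("scene","top"):
    f=vision.grab_frame(n); cv2.imwrite(f"pics/{n}0.png",f["img"]); np.save(n+"0.npy",f,allow_pickle=True)
    print(n,{k:(v if k!="img" else 0) for k,v in f.items()})
print(status.get_obs())
E
```

```text
scene {'img': 0, 'fovy': 42.3945852085705, 'cx': 326.89013759001614, 'cy': 239.40804379457228, 'world_from_camera': array([[ 0.7992547 ,  0.24242142, -0.5499307 , -0.29071952],
       [-0.60094591,  0.33375623, -0.72627184, -0.87469834],
       [ 0.00747894,  0.91095479,  0.4124384 ,  0.66080492],
       [ 0.        ,  0.        ,  0.        ,  1.        ]])}
top {'img': 0, 'fovy': 42.632098962572364, 'cx': 320.3046831466202, 'cy': 236.78197593898747, 'world_from_camera': array([[ 0.0039507 ,  0.99597285, -0.08956824,  0.28868018],
       [-0.99990633,  0.00510823,  0.01269795,  0.10660431],
       [ 0.01310434,  0.08950968,  0.99589974,  1.77634503],
       [ 0.        ,  0.        ,  0.        ,  1.        ]])}
{'clock': 0.1, 'joints': array([-1.44110607,  0.47773358,  0.02233197,  1.55630304, -0.01148632,
        1.10927107, -0.08311127]), 'qvel': array([ 7.00596168e-04, -2.52460701e-04, -5.85722637e-07, -1.84352275e-03,
        1.39633747e-03,  2.22839652e-03, -9.51344947e-04]), 'tau': array([ 4.61871896e-03, -5.97767401e+01,  1.61400229e+00, -2.81961107e+01,
        1.28596101e-02,  5.05959353e-03,  2.44102262e-05]), 'tcp_pos': array([0.1588874 , 0.65551874, 0.23043281]), 'orientation': array([-3.72593916e-01, -3.11935178e+00,  2.49052319e-03]), 'contact_force': array([-0.32972496,  0.7262139 , -0.71993512]), 'moment': array([-0.02800472, -0.0138935 ,  0.02241926]), 'gripper_force': 0.0, 'grip_width': 0.08552373891549063}
```

View pics/scene0.png

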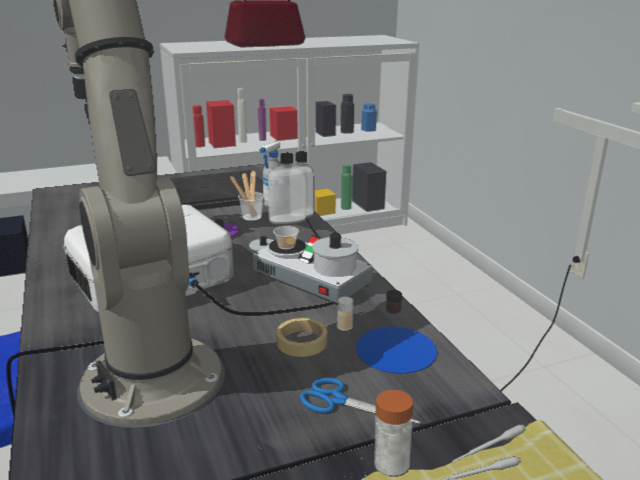

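View pics/top0.png

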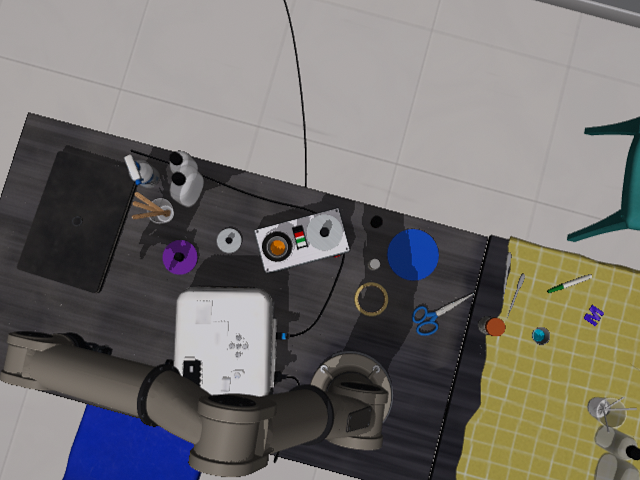

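Scene: mat at (397,349), shaker with covered guard at (335,258), vial (345,313), jar (394,301). Top view lids: purple (180,257), small steel (229,240), and large steel on the guard (325,231). The one on the guard is the one meant: not purple, and the larger of the steel ones. I'll confirm with a crop and measure.

```bash
cat > h.py <<'E'
import cv2,numpy as np
def ray(f,u,v):
    fl=240/np.tan(np.radians(f["fovy"]/2)); M=f["world_from_camera"]
    return M[:3,3], M[:3,:3]@np.array([(u-f["cx"])/fl,-(v-f["cy"])/fl,-1])
def plane(f,u,v,z):
    o,d=ray(f,u,v); return (o+d*(z-o[2])/d[2])[:2].round(4)
def pix(f,p):
    M=f["world_from_camera"]; fl=240/np.tan(np.radians(f["fovy"]/2))
    c=M[:3,:3].T@(np.array(p)-M[:3,3]); return f["cx"]-fl*c[0]/c[2], f["cy"]+fl*c[1]/c[2]
def blobs(m,amin=20):
    n,l,s,c=cv2.connectedComponentsWithStats(m.astype(np.uint8)); return [(c[i].round(1),s[i]) for i in range(1,n) if s[i][4]>=amin]
E
python3 - <<'E'
from h import *
T=np.load("top0.npy",allow_pickle=True).item();S=np.load("scene0.npy",allow_pickle=True).item()
for n,f in(("top",T),("scene",S)):
    im=f["img"];hsv=cv2.cvtColor(im,cv2.COLOR_BGR2HSV)
    blue=cv2.inRange(hsv,(105,150,80),(125,255,255))
    for c,s in blobs(blue,300): print(n,"blue",c,s,plane(f,*c,.003))
    dark=(im.max(2)<45)
    if n=="top":
        for c,s in blobs(dark[205:285,250:400],12): c=c+[250,205]; print("dark",c,s,plane(f,*c,.128),plane(f,*c,.04))
        w=(im.min(2)>140).astype(np.uint8);m=np.zeros_like(w);m[200:285,250:365]=1
        cs=max(cv2.findContours(w*m,0,2)[0],key=cv2.contourArea);R=cv2.minAreaRect(cs);print("shaker",R,[plane(f,*p,.05) for p in cv2.boxPoints(R)])
    else:
        for c,s in blobs(dark[225:320,300:420],12): print("dark",c+[300,225],s)
print("base",pix(T,(0,0,0)),pix(S,(0,0,0)))
a=cv2.resize(T["img"][195:295,215:445],(780,339),interpolation=2); b=cv2.resize(S["img"][220:320,240:420],(450,250),interpolation=2)
o=np.zeros((595,780,3),np.uint8);o[:339]=a;o[345:,:450]=b;cv2.imwrite("pics/crop0.png",o)
E
```

```text
top blue [412.8 254.2] [ 388  229   51   51 2066] [ 0.3989 -0.1839]
top blue [125.9 449.8] [  63  404  136   76 7140] [-0.1527  0.6253]
dark [313.  216.8] [   7    0   99   45 1155] [0.491  0.1055] [0.5018 0.1055]
dark [379.2 242.9] [ 110    0   40   80 2140] [ 0.4212 -0.073 ] [ 0.4283 -0.0826]
dark [297.2 228.9] [42 21 12  7 58] [0.4579 0.1479] [0.467  0.1501]
dark [324.1 231.8] [70 23  9  9 64] [0.4505 0.0754] [0.4591 0.0738]
dark [276.6 245.5] [ 12  27  30  30 306] [0.4128 0.2029] [0.4195 0.208 ]
dark [339.3 269.4] [83 48 12 32 84] [0.3494 0.0343] [0.3527 0.0305]
dark [265.6 273.6] [  0  50  40  30 732] [0.3373 0.2315] [0.3399 0.2381]
shaker ((301.7195129394531, 240.0079345703125), (43.711063385009766, 86.53865051269531), 75.3791275024414) [array([0.4628, 0.2705]), array([0.5262, 0.0346]), array([0.4063, 0.0034]), array([0.3439, 0.2381])]
scene blue [396.1 349.6] [ 357  327   80   46 2909] [ 0.3927 -0.1873]
scene blue [  6.3 386.3] [   0  332   20  115 1343] [-0.2093  0.1219]
dark [393.  296.3] [87 65 15 12 80]
dark [315.4 306.2] [ 0 77 34  8 56]
base (np.float64(349.27653401034), np.float64(394.39759362872167)) (np.float64(154.03263972001446), np.float64(378.2545853117314))
```

View pics/crop0.png

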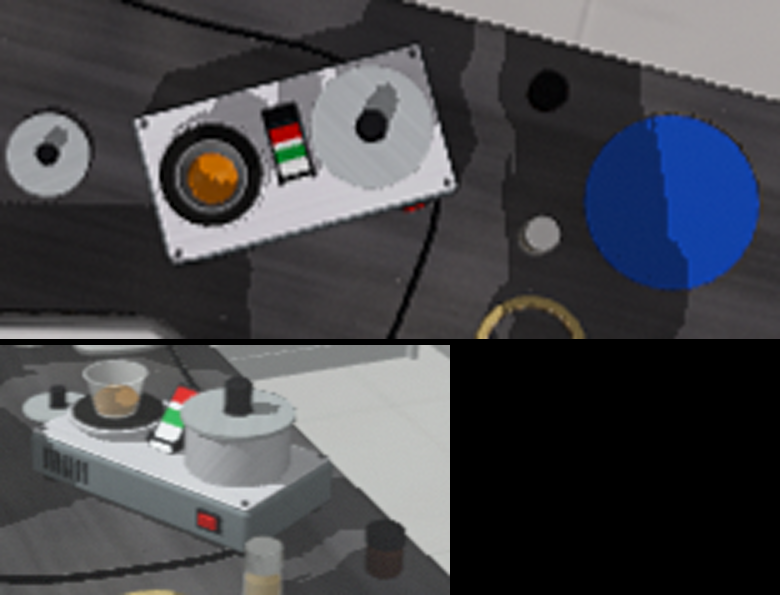

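The crop confirms it: the large steel lid with its black knob sits on the guard, next to the gauge. The small steel lid (left) and the purple one are decoys. Next I'll compute the moves, keeping the tool yaw.

```bash
cat >> h.py <<'E'
def rows(*ps):
    from bench import status
    from scipy.spatial.transform import Rotation as R
    s=status.get_obs(); r=R.from_rotvec(s["orientation"])
    print("tcp",s["tcp_pos"].round(4),"tilt",r.as_matrix()[:,2].round(3),"q",s["joints"].round(2),"t",s["clock"])
    for p in ps: print(p,r.inv().apply(np.array(p)-s["tcp_pos"]).round(4))
E
python3 - <<'E'
from h import *
T=np.load("top0.npy",allow_pickle=True).item();S=np.load("scene0.npy",allow_pickle=True).item()
print("vial",plane(T,374.5,264.5,.062),"jar",plane(T,376.5,222,.04),"brush",plane(T,157,210,.1),"box",plane(T,272,295,.12),plane(T,180,295,.12))
# scene check of knob top
print("scene knob top",pix(S,(.4510,.0747,.128)), "mat", pix(S,(.3975,-.185,.003)))
rows((.23,.56,.28),(.33,.40,.28),(.451,.0747,.25),(.451,.0747,.16))
E
```

```text
vial [ 0.366  -0.0668] jar [ 0.4879 -0.0752] brush [0.5108 0.5327] box [0.2804 0.2143] [0.2795 0.46  ]
scene knob top (np.float64(335.4884768051446), np.float64(234.0918617978288)) mat (np.float64(397.1658975599012), np.float64(348.15222714031495))
tcp [0.1589 0.6555 0.2304] tilt [-0.    -0.002 -1.   ] q [-1.44  0.48  0.02  1.56 -0.01  1.11 -0.08] t 0.1
(0.23, 0.56, 0.28) [-0.0916 -0.0762 -0.0494]
(0.33, 0.4, 0.28) [-0.2265 -0.2081 -0.0492]
(0.451, 0.0747, 0.25) [-0.4207 -0.4957 -0.0187]
(0.451, 0.0747, 0.16) [-0.4207 -0.4956  0.0713]
```

```bash
python3 -m handwheel '[{"dp":[-0.03,-0.025,-0.03],"delta_rot":[0,0,0]},{"dp":[-0.07,-0.06,-0.05],"delta_rot":[0,0,0]},{"dp":[-0.11,-0.1,-0.05],"delta_rot":[0,0,0]},{"dp":[-0.15,-0.14,-0.05],"delta_rot":[0,0,0]},{"dp":[-0.19,-0.175,-0.05],"delta_rot":[0,0,0]},{"dp":[-0.2265,-0.208,-0.05],"delta_rot":[0,0,0]},{"dp":[-0.2265,-0.208,-0.05],"delta_rot":[0,0,0]}]' 0.65 40
python3 -c "
from h import *
rows((.451,.0747,.25),(.451,.0747,.16))"
```

```text
clock: 0.98
tcp_pos: [0.3329, 0.3966, 0.2812]
orientation: [0.384, 3.117, -0.002]
contact_force: [-1.1, 0.5, 0.3]
grip_width: 0.0557
gripper_force: 0.0
tcp [0.3329 0.3966 0.2812] tilt [ 0.001 -0.001 -1.   ] q [-1.11  0.17  0.13  1.87 -0.02  1.1   0.36] t 0.975
(0.451, 0.0747, 0.25) [-0.1927 -0.2835  0.0318]
(0.451, 0.0747, 0.16) [-0.1926 -0.2834  0.1218]
```

```bash
python3 -m handwheel '[{"dp":[-0.02,-0.03,0],"delta_rot":[0,0,0]},{"dp":[-0.05,-0.073,0],"delta_rot":[0,0,0]},{"dp":[-0.08,-0.117,0.01],"delta_rot":[0,0,0]},{"dp":[-0.11,-0.162,0.02],"delta_rot":[0,0,0]},{"dp":[-0.14,-0.206,0.03],"delta_rot":[0,0,0]},{"dp":[-0.17,-0.25,0.03],"delta_rot":[0,0,0]},{"dp":[-0.185,-0.273,0.05],"delta_rot":[0,0,0]},{"dp":[-0.1925,-0.2835,0.08],"delta_rot":[0,0,0]},{"dp":[-0.1925,-0.2835,0.12],"delta_rot":[0,0,0]},{"dp":[-0.1925,-0.2835,0.12],"delta_rot":[0,0,0]},{"dp":[-0.1925,-0.2835,0.12],"delta_rot":[0,0,0]}]'
python3 - <<'E'
from h import *
from bench import vision
rows((.451,.0747,.106))
f=vision.grab_frame("scene"); cv2.imwrite("pics/s1.png",cv2.resize(f["img"][150:330,220:460],(800,600),interpolation=2))
E
```

```text
clock: 2.35
tcp_pos: [0.451, 0.0805, 0.1622]
orientation: [0.371, 3.119, 0.001]
contact_force: [0.3, -0.2, 1.0]
grip_width: 0.0558
gripper_force: 0.0
tcp [0.451  0.0805 0.1622] tilt [ 0.001  0.    -1.   ] q [-0.67  0.22  0.4   2.15 -0.12  0.8   1.15] t 2.35
(0.451, 0.0747, 0.106) [-0.0013 -0.0056  0.0562]
```

View pics/s1.png

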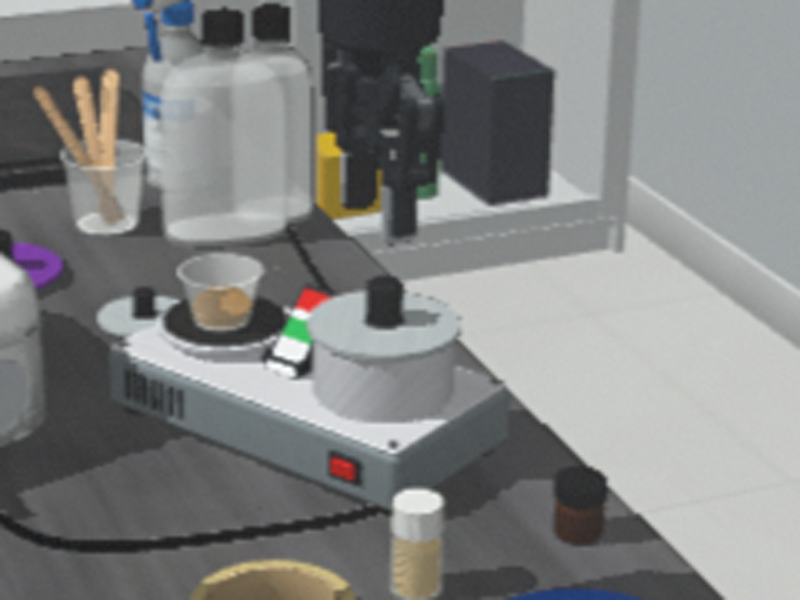

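The picture shows the open fingers at crop (380,220), directly above the knob at (385,285), and the knob top matches the prediction to about 1 px. I'll descend in steps.

```bash
python3 -m handwheel '[{"dp":[-0.001,-0.004,0.01],"delta_rot":[0,0,0]},{"dp":[-0.001,-0.004,0.025],"delta_rot":[0,0,0]},{"dp":[-0.001,-0.004,0.04],"delta_rot":[0,0,0]},{"dp":[-0.001,-0.004,0.05],"delta_rot":[0,0,0]},{"dp":[-0.001,-0.004,0.055],"delta_rot":[0,0,0]},{"dp":[-0.001,-0.004,0.055],"delta_rot":[0,0,0]},{"dp":[-0.001,-0.004,0.055],"delta_rot":[0,0,0]}]'
python3 -c "
from h import *
rows((.451,.0747,.106))"
```

```text
clock: 3.28
tcp_pos: [0.4507, 0.0756, 0.1066]
orientation: [0.373, 3.119, 0.0]
contact_force: [0.7, -0.8, 0.0]
grip_width: 0.0554
gripper_force: 0.0
tcp [0.4507 0.0756 0.1066] tilt [ 0.001  0.    -1.   ] q [-0.62  0.31  0.38  2.19 -0.19  0.66  1.22] t 3.275
(0.451, 0.0747, 0.106) [-0.0005 -0.0008  0.0006]
```

Close.

```bash
python3 -m handwheel '[{"dp":[0,0,0],"delta_rot":[0,0,0]},{"dp":[0,0,0],"delta_rot":[0,0,0]},{"dp":[0,0,0],"delta_rot":[0,0,0]},{"dp":[0,0,0],"delta_rot":[0,0,0]},{"dp":[0,0,0],"delta_rot":[0,0,0]},{"dp":[0,0,0],"delta_rot":[0,0,0]}]' 0.1 50
```

```text
clock: 4.03
tcp_pos: [0.4507, 0.0757, 0.1068]
orientation: [0.373, 3.119, 0.001]
contact_force: [-1.4, 0.8, 6.1]
grip_width: 0.0224
gripper_force: 49.0
```

```bash
python3 -m handwheel '[{"dp":[0,0,-0.005],"delta_rot":[0,0,0]},{"dp":[0,0,-0.015],"delta_rot":[0,0,0]},{"dp":[0,0,-0.03],"delta_rot":[0,0,0]},{"dp":[0,0,-0.045],"delta_rot":[0,0,0]},{"dp":[0,0,-0.06],"delta_rot":[0,0,0]},{"dp":[0,0,-0.07],"delta_rot":[0,0,0]},{"dp":[0,0,-0.07],"delta_rot":[0,0,0]},{"dp":[0,0,-0.07],"delta_rot":[0,0,0]}]'
python3 - <<'E'
from h import *
from bench import vision
rows((.399,-.185,.177))
f=vision.grab_frame("scene"); cv2.imwrite("pics/s2.png",cv2.resize(f["img"][150:330,220:460],(800,600),interpolation=2))
E
```

```text
clock: 5.03
tcp_pos: [0.4501, 0.0755, 0.176]
orientation: [-0.372, -3.119, 0.0]
contact_force: [-0.3, -0.2, -1.5]
grip_width: 0.0223
gripper_force: 49.1
tcp [0.4501 0.0755 0.176 ] tilt [-0.001 -0.    -1.   ] q [-0.67  0.19  0.42  2.14 -0.1   0.83  1.14] t 5.025
(0.399, -0.185, 0.177) [-0.0117 -0.2652 -0.0009]
```

View pics/s2.png

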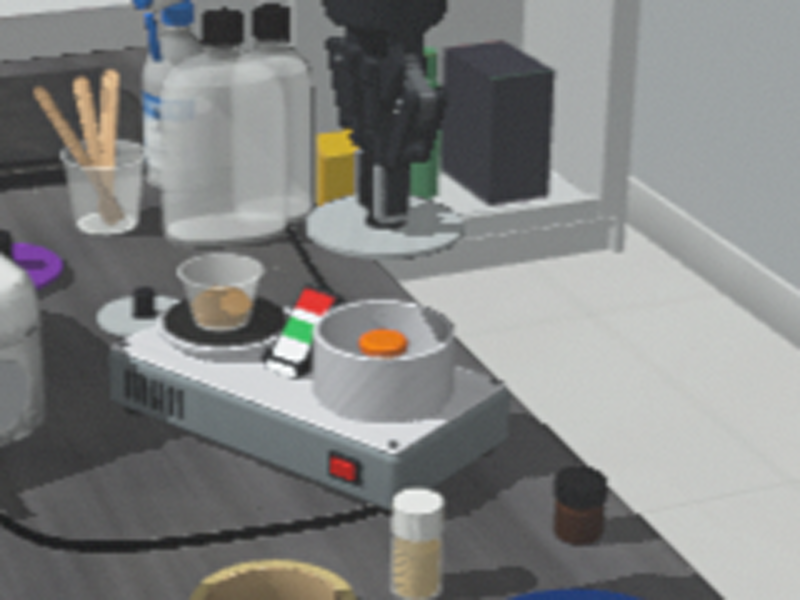

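The lid hangs level in the fingers at crop (385,225), clear of the guard, and the orange plunger head shows at (383,342). Moving to the mat.

```bash
python3 -m handwheel '[{"dp":[0,-0.015,0],"delta_rot":[0,0,0]},{"dp":[-0.002,-0.045,0],"delta_rot":[0,0,0]},{"dp":[-0.004,-0.085,0],"delta_rot":[0,0,0]},{"dp":[-0.006,-0.125,0],"delta_rot":[0,0,0]},{"dp":[-0.008,-0.165,0],"delta_rot":[0,0,0]},{"dp":[-0.01,-0.205,0],"delta_rot":[0,0,0]},{"dp":[-0.012,-0.24,0],"delta_rot":[0,0,0]},{"dp":[-0.012,-0.258,0],"delta_rot":[0,0,0]},{"dp":[-0.012,-0.265,0],"delta_rot":[0,0,0]},{"dp":[-0.012,-0.265,0],"delta_rot":[0,0,0]},{"dp":[-0.012,-0.265,0],"delta_rot":[0,0,0]}]'
python3 - <<'E'
from h import *
S=np.load("scene0.npy",allow_pickle=True).item()
rows((.399,-.185,.03),(.399,-.185,.0205))
print("plunger",plane(S,334.9,252.6,.089))
E
```

```text
clock: 6.45
tcp_pos: [0.3998, -0.1841, 0.1762]
orientation: [-0.371, -3.119, -0.0]
contact_force: [0.1, 0.1, -2.1]
grip_width: 0.0217
gripper_force: 49.2
tcp [ 0.3998 -0.1841  0.1762] tilt [-0.  0. -1.] q [-0.25  0.17  0.61  2.18 -0.13  0.82  1.78] t 6.45
(0.399, -0.185, 0.03) [ 0.0005 -0.0011  0.1462]
(0.399, -0.185, 0.0205) [ 0.0005 -0.0011  0.1557]
plunger [0.4444 0.0674]
```

```bash
python3 -m handwheel '[{"dp":[0,0,0.015],"delta_rot":[0,0,0]},{"dp":[0,-0.001,0.04],"delta_rot":[0,0,0]},{"dp":[0,-0.001,0.07],"delta_rot":[0,0,0]},{"dp":[0,-0.001,0.1],"delta_rot":[0,0,0]},{"dp":[0,-0.001,0.125],"delta_rot":[0,0,0]},{"dp":[0,-0.001,0.14],"delta_rot":[0,0,0]},{"dp":[0,-0.001,0.148],"delta_rot":[0,0,0]},{"dp":[0,-0.001,0.152],"delta_rot":[0,0,0]},{"dp":[0,-0.001,0.154],"delta_rot":[0,0,0]},{"dp":[0,-0.001,0.155],"delta_rot":[0,0,0]},{"dp":[0,-0.001,0.155],"delta_rot":[0,0,0]}]'
python3 - <<'E'
from h import *
rows((.399,-.185,.0198))
E
```

```text
clock: 7.82
tcp_pos: [0.3997, -0.1858, 0.0216]
orientation: [0.373, 3.119, 0.0]
contact_force: [0.1, 0.6, -2.3]
grip_width: 0.0226
gripper_force: 49.2
tcp [ 0.3997 -0.1858  0.0216] tilt [ 0.001 -0.    -1.   ] q [-0.05  0.48  0.41  2.27 -0.44  0.46  2.05] t 7.825
(0.399, -0.185, 0.0198) [0.0009 0.0007 0.0018]
```

```bash
python3 -m handwheel '[{"dp":[0,0,0.001],"delta_rot":[0,0,0]},{"dp":[0,0,0.002],"delta_rot":[0,0,0]},{"dp":[0,0,0.0025],"delta_rot":[0,0,0]},{"dp":[0,0,0.0025],"delta_rot":[0,0,0]}]'
```

```text
clock: 8.32
tcp_pos: [0.3996, -0.1858, 0.0197]
orientation: [0.373, 3.119, 0.002]
contact_force: [-3.6, 2.9, 17.1]
grip_width: 0.0221
gripper_force: 51.2
```

```bash
python3 -m handwheel '[{"dp":[0,0,-0.0015],"delta_rot":[0,0,0]},{"dp":[0,0,-0.0015],"delta_rot":[0,0,0]},{"dp":[0,0,-0.0015],"delta_rot":[0,0,0]},{"dp":[0,0,-0.0015],"delta_rot":[0,0,0]},{"dp":[0,0,-0.0015],"delta_rot":[0,0,0]}]' 0.65
python3 -m handwheel '[{"dp":[0,0,-0.01],"delta_rot":[0,0,0]},{"dp":[0,0,-0.03],"delta_rot":[0,0,0]},{"dp":[0,0,-0.06],"delta_rot":[0,0,0]},{"dp":[0,0,-0.1],"delta_rot":[0,0,0]},{"dp":[0,0,-0.14],"delta_rot":[0,0,0]},{"dp":[0,0,-0.155],"delta_rot":[0,0,0]},{"dp":[0,0,-0.155],"delta_rot":[0,0,0]},{"dp":[0,0,-0.155],"delta_rot":[0,0,0]}]'
python3 - <<'E'
from h import *
from bench import vision
T=vision.grab_frame("top");S=vision.grab_frame("scene")
for n,f in(("top",T),("scene",S)):
    hsv=cv2.cvtColor(f["img"],cv2.COLOR_BGR2HSV); m=cv2.inRange(hsv,(5,190,120),(18,255,255))
    for c,s in blobs(m,10): print(n,c,s,plane(f,*c,.089))
a=cv2.resize(T["img"][190:300,240:460],(600,300),interpolation=2);b=cv2.resize(S["img"][210:390,260:460],(333,300),interpolation=2)
o=np.zeros((600,600,3),np.uint8);o[:300]=a;o[300:,:333]=b;cv2.imwrite("pics/s3.png",o)
rows((.4505,.0755,.177),(.4505,.0755,.11))
E
```

```text
clock: 8.95
tcp_pos: [0.3994, -0.1858, 0.0202]
orientation: [-0.373, -3.119, -0.0]
contact_force: [0.3, -1.3, 0.3]
grip_width: 0.0555
gripper_force: 0.0
clock: 9.95
tcp_pos: [0.3987, -0.1854, 0.1743]
orientation: [-0.372, -3.118, -0.0]
contact_force: [-0.3, 0.2, 0.4]
grip_width: 0.0555
gripper_force: 0.0
top [324.1 233. ] [319 228  11  11  90] [0.451  0.0747]
top [277.6 245.1] [271 240  14  13  94] [0.4169 0.2024]
top [495.6 326.7] [487 318  18  18 252] [ 0.1965 -0.3943]
scene [334.3 252.3] [328 249  13   7  73] [0.4443 0.0694]
tcp [ 0.3986 -0.1856  0.1741] tilt [-0.003  0.    -1.   ] q [-0.28  0.18  0.65  2.18 -0.15  0.82  1.79] t 10.05
(0.4505, 0.0755, 0.177) [ 0.0111  0.2659 -0.003 ]
(0.4505, 0.0755, 0.11) [0.0109 0.266  0.064 ]
```

View pics/s3.png

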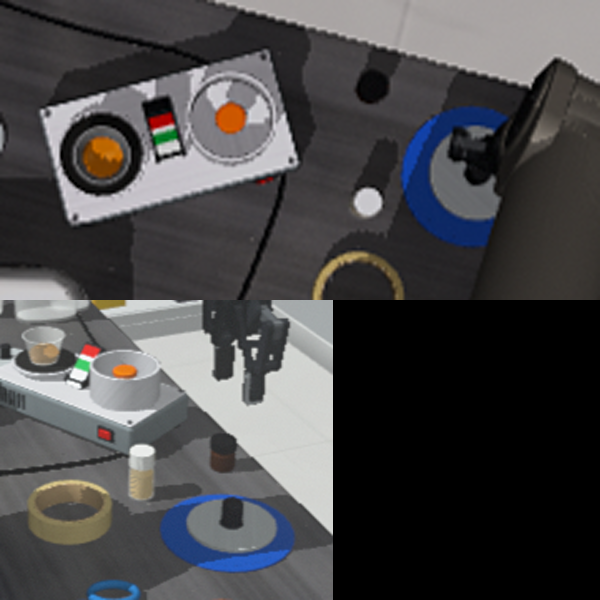

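The lid stands knob up near the middle of the mat (scene crop (232,525)), and the vial and jar haven't moved. The plunger is at (0.451, 0.075). I'll shut the fingers and go back over it.

```bash
python3 -m handwheel '[{"dp":[0,0.015,0],"delta_rot":[0,0,0]},{"dp":[0.002,0.045,0],"delta_rot":[0,0,0]},{"dp":[0.004,0.085,0],"delta_rot":[0,0,0]},{"dp":[0.006,0.125,0],"delta_rot":[0,0,0]},{"dp":[0.008,0.165,0],"delta_rot":[0,0,0]},{"dp":[0.01,0.205,0],"delta_rot":[0,0,0]},{"dp":[0.011,0.24,0],"delta_rot":[0,0,0]},{"dp":[0.011,0.258,0],"delta_rot":[0,0,0]},{"dp":[0.011,0.265,0],"delta_rot":[0,0,0]},{"dp":[0.011,0.265,0.02],"delta_rot":[0,0,0]},{"dp":[0.011,0.265,0.04],"delta_rot":[0,0,0]},{"dp":[0.011,0.265,0.04],"delta_rot":[0,0,0]}]' 0 40
python3 -m handwheel '[{"dp":[0,0,0.005],"delta_rot":[0,0,0]},{"dp":[0,0,0.015],"delta_rot":[0,0,0]},{"dp":[0,0,0.025],"delta_rot":[0,0,0]},{"dp":[0,0,0.03],"delta_rot":[0,0,0]},{"dp":[0,0,0.03],"delta_rot":[0,0,0]}]'
python3 -c "
from h import *
rows((.451,.075,.089),(.451,.075,.082))"
```

```text
clock: 11.55
tcp_pos: [0.4499, 0.0726, 0.1342]
orientation: [-0.376, -3.116, 0.004]
contact_force: [-0.0, -0.2, 0.2]
grip_width: -0.0002
gripper_force: 0.0
clock: 12.18
tcp_pos: [0.4509, 0.0742, 0.1049]
orientation: [-0.373, -3.119, 0.001]
contact_force: [0.7, 0.3, 0.4]
grip_width: 0.0002
gripper_force: 0.0
tcp [0.4509 0.0742 0.1049] tilt [-0.001 -0.    -1.   ] q [-0.66  0.32  0.42  2.2  -0.21  0.66  1.25] t 12.175
(0.451, 0.075, 0.089) [0.0001 0.0008 0.0159]
(0.451, 0.075, 0.082) [0.0001 0.0008 0.0229]
```

```bash
python3 -m handwheel '[{"dp":[0,0.0005,0.005],"delta_rot":[0,0,0]},{"dp":[0,0.0005,0.01],"delta_rot":[0,0,0]},{"dp":[0,0.0005,0.014],"delta_rot":[0,0,0]},{"dp":[0,0.0005,0.017],"delta_rot":[0,0,0]},{"dp":[0,0.0005,0.019],"delta_rot":[0,0,0]},{"dp":[0,0.0005,0.021],"delta_rot":[0,0,0]},{"dp":[0,0.0005,0.022],"delta_rot":[0,0,0]},{"dp":[0,0.0005,0.022],"delta_rot":[0,0,0]},{"dp":[0,0.0005,0.022],"delta_rot":[0,0,0]}]'
python3 - <<'E'
from h import *
from bench import vision
S=vision.grab_frame("scene"); cv2.imwrite("pics/s4.png",cv2.resize(S["img"][200:300,250:370],(720,600),interpolation=2))
rows((.451,.075,.081))
E
```

```text
clock: 13.3
tcp_pos: [0.4512, 0.0748, 0.0834]
orientation: [-0.373, -3.119, -0.0]
contact_force: [-1.9, -0.8, 5.4]
grip_width: 0.0001
gripper_force: 2.7
tcp [0.4512 0.0748 0.0834] tilt [-0.  0. -1.] q [-0.63  0.36  0.4   2.21 -0.24  0.61  1.28] t 13.35
(0.451, 0.075, 0.081) [0.0003 0.0002 0.0024]
```

View pics/s4.png

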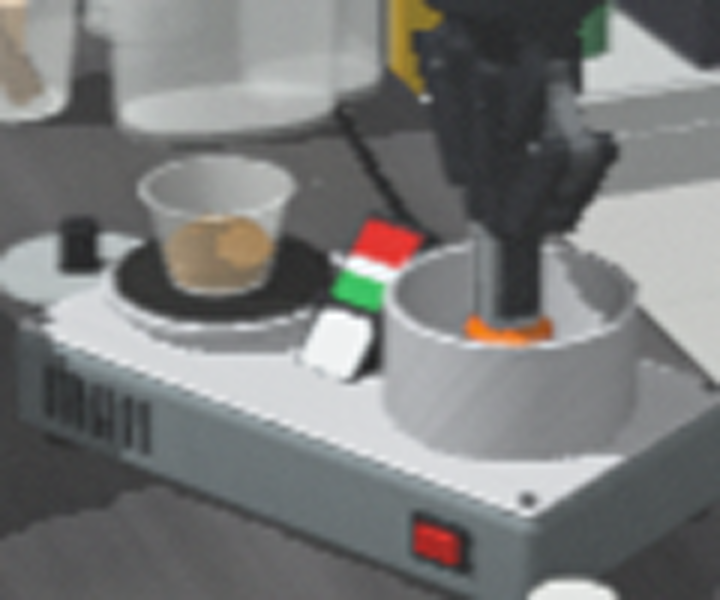

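The fingers press the orange head, and the black pointer is at the lower edge of the green, about (355,310) in the crop, so travel is about 5.5 mm. I'll go 2.5 mm deeper.

```bash
python3 -m handwheel '[{"dp":[0,0,0.001],"delta_rot":[0,0,0]},{"dp":[0,0,0.002],"delta_rot":[0,0,0]},{"dp":[0,0,0.0025],"delta_rot":[0,0,0]},{"dp":[0,0,0.0025],"delta_rot":[0,0,0]},{"dp":[0,0,0.0025],"delta_rot":[0,0,0]},{"dp":[0,0,0.0025],"delta_rot":[0,0,0]},{"dp":[0,0,0.0025],"delta_rot":[0,0,0]},{"dp":[0,0,0.0025],"delta_rot":[0,0,0]}]'
python3 - <<'E'
from h import *
from bench import vision
S=vision.grab_frame("scene"); a=cv2.resize(S["img"][200:300,250:370],(720,600),interpolation=2); cv2.imwrite("pics/s5.png",a)
E
```

```text
clock: 14.35
tcp_pos: [0.4512, 0.0748, 0.081]
orientation: [-0.373, -3.119, -0.0]
contact_force: [-2.3, -1.3, 6.6]
grip_width: -0.0001
gripper_force: 3.3
```

View pics/s5.png

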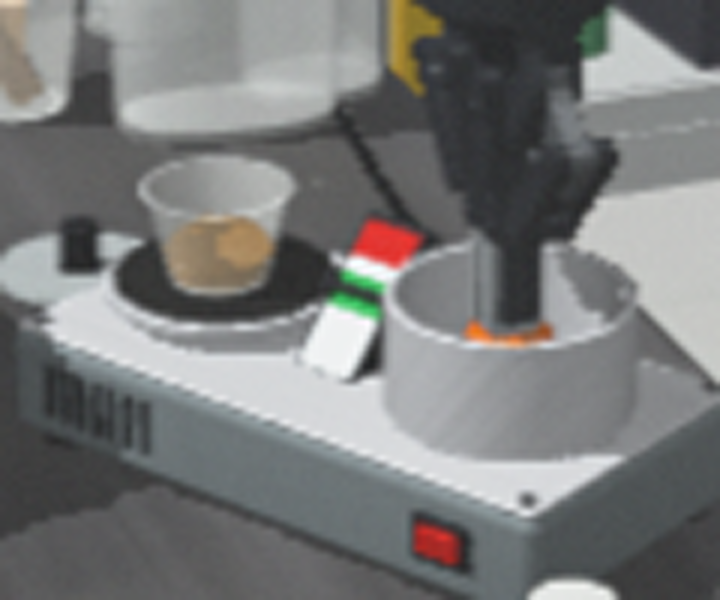

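The pointer is mid-green, at about (362,285) in the crop. It has been held there for more than 0.5 s with about 6.6 N, so I'm handing in.

```bash
python3 -c "
from bench import r
print(r.hand_in())"
```

```text
the job is handed in; nothing more can be done
None
```

The lid stands knob up near the middle of the blue mat, and I handed the job in at about 14 s with the fingers still holding the plunger mid-green at about 6.6 N; the hand-in call returned no verdict.

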